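# Put every lid back on its own container

## Task

Tidy the trunk desk for the night by closing all four open containers: put the smallest round wooden lid on the glass jar, the middle one on the red mug, the largest on the orange tub and the oblong one on the aluminium lunchbox, each seated flat with its plug inside the mouth. Leave the containers standing where they are, leave the wooden pencil box and the roll of tape alone, and let go of everything.

Things in the scene. Friction and masses are not known exactly. Their poses are not given: they have to be found in the camera images.
- lid_small: loose pale wooden round lid, the smallest of the three; belongs on the glass jar. From the bottom: plug 40 mm across, 10 mm tall; flange 72 mm across, 6 mm thick; upright round knob 22 mm across, 30 mm tall (z = 16 to 46 mm); 50 g. Starts on its plug on the desk, knob up. Origin: centre of the plug's underside; z up.
- lid_medium: loose pale wooden round lid, the middle one of the three; belongs on the red mug. From the bottom: plug 60 mm across, 10 mm tall; flange 96 mm across, 6 mm thick; upright round knob 22 mm across, 30 mm tall (z = 16 to 46 mm); 80 g. Starts on its plug on the desk, knob up. Origin: centre of the plug's underside; z up.
- lid_large: loose pale wooden round lid, the largest of the three; belongs on the orange tub. From the bottom: plug 86 mm across, 10 mm tall; flange 122 mm across, 6 mm thick; upright round knob 22 mm across, 30 mm tall (z = 16 to 46 mm); 120 g. Starts on its plug on the desk, knob up. Origin: centre of the plug's underside; z up.
- lid_oblong: loose pale wooden oblong lid of the lunchbox, fits either way round. Plug 60 (x) by 95 (y) by 10 mm tall, above it a flange 92 by 127 by 6 mm, then an upright bar handle 14 (x) by 50 (y) by 30 mm tall (z = 16 to 46 mm), 120 g. Starts on its plug, handle up, long side within 0.35 rad of world y. Origin: centre of the plug's underside; z up, y along long side and handle.
- jar: loose, open clear glass jar with a thin steel ring at the mouth and a few wooden buttons inside: 62 mm across outside, 55 mm inside at the mouth, 80 mm tall, about 350 g, upright on the desk. Takes the smallest lid, whose origin then lies on its axis 70 mm above the container's origin. Origin: centre of the underside; z up.
- mug: loose, open red ceramic mug: 84 mm across outside, 76 mm inside at the mouth, 85 mm tall, about 350 g, upright on the desk. Its handle sticks out 74 mm from the axis along its own +y, below z = 75 mm. Takes the middle lid, whose origin then lies on its axis 75 mm above the container's origin. Origin: centre of the underside; z up.
- tub: loose, open orange plastic tub holding short crayons (well below the plug): 108 mm across outside, 102 mm inside at the mouth, 75 mm tall, about 350 g, upright on the desk. Takes the largest lid, whose origin then lies on its axis 65 mm above the container's origin. Origin: centre of the underside; z up.
- lunchbox: loose, open oblong aluminium lunchbox: outside 80 (x) by 115 (y) by 50 mm tall, walls 3 mm, about 400 g; its long side within 0.35 rad of the world's y. Takes the oblong lid, whose origin then lies 40 mm above the box's, long sides parallel. Origin: centre of the underside; z up, y along the long side.
- pencil_box: bystander, not to be moved: closed wooden pencil box 60 (x) by 150 (y) by 40 mm tall standing among the containers. Origin: centre of the underside.
- tape: bystander, not to be moved: roll of brown tape lying flat among the lids, a ring 76 mm across with a 52 mm hole, 24 mm tall, no knob. Origin: centre of the underside.
There are look-alikes about, which are no part of the job. What is shaped like the lid_large but black is not meant.

How it is judged:
At the end, for the whole second after the job is handed in: Each lid on its own container, still: axes within 12 mm, origin 10 mm (+-4) below the rim, lid and container level within 0.07 rad, oblong lid within 0.25 rad of the lunchbox. Containers within 40 mm, pencil box and tape within 30 mm of their starts (horizontal distance between lid_small and jar below 0.012 m and z of lid_small in the frame of jar between 0.066 and 0.074 m and angle between each of lid_small, jar, lid_medium, mug, lid_large, tub, lid_oblong, lunchbox's own z axis and vertical below 0.07 rad and linear speed of each of lid_small, jar, lid_medium, mug, lid_large, tub, lid_oblong, lunchbox below 0.02 m/s and distance of each of jar, mug, tub, lunchbox from where it was at the start of the episode below 0.04 m and horizontal distance between lid_medium and mug below 0.012 m and z of lid_medium in the frame of mug between 0.071 and 0.079 m and horizontal distance between lid_large and tub below 0.012 m and z of lid_large in the frame of tub between 0.061 and 0.069 m and horizontal distance between lid_oblong and lunchbox below 0.012 m and z of lid_oblong in the frame of lunchbox between 0.036 and 0.044 m and angle between the y axis of lid_oblong and the y axis of lunchbox, either way round below 0.25 rad and distance of each of pencil_box, tape from where it was at the start of the episode below 0.03 m); the robot touches nothing.
It fails at once if a container is shoved more than 60 mm or tipped by more than 0.5 rad (distance of any of mug, tub, jar, lunchbox from where it was at the start of the episode above 0.06 m or angle between any of mug, tub, jar, lunchbox's own z axis and vertical above 0.5 rad).
It fails at once if the pencil box or the roll of tape is moved more than 30 mm (distance of any of pencil_box, tape from where it was at the start of the episode above 0.03 m).
It also fails if it takes over 136 s, if anything falls off the work surface, if the arm or the gripper's body presses on something with over 40 N, if the wrist force passes 120 N, or if a joint passes its speed limit or range.

## Robot

A 6-joint arm with a two-finger parallel gripper is mounted at the origin on the work surface. World frame = base frame: x ahead of the robot, y to its left, z up, the work surface at z = 0. Lengths are in m, angles in rad, forces in N, time in s.
With the tool pointing down it reaches from about 0.35 to 0.775 m from the base axis. Payload 7.3 kg.
Tool frame: the origin (TCP) lies at the centre of the arm's flange, where the gripper is bolted on; the fingertips stand 178 mm ahead of it and the grasp point (between the pads) lies 159 mm ahead of it (tip_extent is the distance from the TCP to the fingertips, in m); z points along the fingers, y is the line along which they close (so a half turn about z gives the same grasp; the last joint's range is limited). The gripper opens to 92 mm and grips with 3 to 60 N. Pads are 19 mm wide; open, the fingers measure 130 mm over their backs; the gripper's body (75 mm by 190 mm) begins 47 mm behind the grasp point.
Start: joints at [0.999, 0.342, 1.524, -0, 1.275, -0.146], TCP at [0.217, 0.478, 0.405] pointing down, gripper open.
Joint ranges: [-2.53, 2.53], [-0.77, 2.02], [0.04, 2.7], [-1, 4.14], [0.28, 2.66], [-3.11, 3.11]. Speed limits (rad/s): [2.57, 2.57, 3.14, 3.14, 3.14, 3.14].

## Interface

Orientations are given as [roll, pitch, yaw] about the fixed x, y, z axes, in that order (R = Rz(yaw) Ry(pitch) Rx(roll)).
In Python, from cell import * gives the robot as it stands.
- The arm moves only by the tool arm_command, never from a script. Its arguments are lists of equal length, an entry for each row: "xyz": the shift along the world's x, y, z in mm, a list of three; "spin": the turn about the world's z in degrees. In form: {"xyz": [[tx, ty, tz], ...], "spin": [spin, ...]}. A call has 1 to 20 rows; each row shifts and turns the commanded pose from where the row before left it; what a row does not reach is not made up. A row lasts 1/10 s, in which the tool goes at most 50 mm and 8.59 degrees, less where a joint would pass 70% of its speed; a pose out of reach is approached as far as the arm can. A call with a gripper value outside its range is refused whole. "jaw" is the opening, from -1 (shut) to 1 (fully open), set as the call begins (left out, the last holds). The fingers move at their own pace and stop on an object; "squeeze" is the grip in N (left out, the last holds). Time passes only in rows, so rows that do not move let the fingers close. It gives the time, the measured TCP pose, the force, the opening and the grip force at its end, in the units of the state.
- observe(): the state, without advancing time (a new reading comes with each control period).
- read_camera(name): name is "scene" or "side" or "wrist"; returns a dict with "img" (384x512x3 uint8, red, green, blue), "depth" (384x512 float32, m along the optical axis (not along the pixel's ray), 0 where there is no reading), "fx", "fy", "cx", "cy" (pixels), "world_from_camera" (4x4, takes a point from camera to world coordinates). Camera axes: x right, y up, looking along -z (the intrinsics and any distortion apply to the point x, -y, -z); pixel columns grow to the right and rows downward; lengths in m; the calibration is good to about 2 mm. A picture is of the moment at which its call begins.
- hand_in(): hands the job in; it is judged then, once.
The state is a dict: "time": time; "qpos": joint angles; "qvel": joint speeds; "joint_efforts": joint torques, N m; "tool_pos": TCP position; "tool_rot": TCP orientation; "contact_force": force on the tool from outside, world axes, zero at the start; "torque": the same for the moment, N m; "opening": finger opening in m; "grip_force": force on a finger pad.
Only numpy, scipy, OpenCV 4.12 (cv2) and the standard library are available. Lean on these libraries where they do the work, as an engineer would, in place of code of your own. Each camera call takes 0.05 s, during which the arm holds its last target. There are 200 camera calls.

## Working session

There is one attempt and no reset: what is moved stays moved. The work goes in short steps, Python scripts to look and compute and a tool call to move; the robot and the scene stay as the last step left them, time stands still between calls to the robot, and variables do not carry over. Pictures are saved under pics/ and viewed, at most 14 in all, crops included, and the job is handed in when it is done.

Besides the shell and the picture viewer there is one more tool, called as name(argument=value, ...) on one line, values as JSON. arm_command: Moves the arm, as the interface text tells. Its arguments: {"type":"object","properties":{"xyz":{"type":"array","items":{"type":"array","items":{"type":"number"}}},"spin":{"type":"array","items":{"type":"number"}},"jaw":{"type":"number"},"squeeze":{"type":"number"}},"required":["xyz","spin"]}

```bash
mkdir -p pics; ls
cat > h.py <<'E'
from cell import *
import numpy as np, cv2
def snap(n,f):
    c=read_camera(n); np.savez('pics/'+f+'.npz',**c); cv2.imwrite('pics/'+f+'.png',cv2.cvtColor(c['img'],cv2.COLOR_RGB2BGR)); return c
def cloud(c):
    d=c['depth']; v,u=np.mgrid[:d.shape[0],:d.shape[1]]
    p=np.stack([(u-c['cx'])/c['fx']*d,-(v-c['cy'])/c['fy']*d,-d,np.ones_like(d)],-1)
    p=(p@np.array(c['world_from_camera']).T)[...,:3]; p[d==0]=np.nan; return p
E
python3 - <<'E'
from h import *
for n in('scene','side','wrist'):
    c=snap(n,n+'0'); print(n,c['fx'],c['cx'],np.round(c['world_from_camera'],3).tolist(),[k for k in c])
a=cv2.imread('pics/scene0.png');b=cv2.imread('pics/side0.png')
s=observe();print(s)
E
```

```text
pics
scene 413.00639598828565 258.8724503583839 [[0.019, -0.691, 0.722, 1.565], [1.0, 0.011, -0.016, -0.108], [0.004, 0.722, 0.692, 1.025], [0.0, 0.0, 0.0, 1.0]] ['img', 'depth', 'fx', 'fy', 'cx', 'cy', 'world_from_camera']
side 472.3410478185861 259.36688211879675 [[0.798, 0.425, -0.427, -0.151], [-0.602, 0.575, -0.553, -0.965], [0.01, 0.699, 0.715, 1.162], [0.0, 0.0, 0.0, 1.0]] ['img', 'depth', 'fx', 'fy', 'cx', 'cy', 'world_from_camera']
wrist 269.6659632290898 254.38343669433235 [[0.413, -0.867, -0.278, 0.14], [0.911, 0.393, 0.128, 0.512], [-0.002, -0.306, 0.952, 0.384], [0.0, 0.0, 0.0, 1.0]] ['img', 'depth', 'fx', 'fy', 'cx', 'cy', 'world_from_camera']
{'time': 0.15, 'qpos': array([ 9.98998923e-01,  3.42576798e-01,  1.52477323e+00,  4.82742785e-07,
        1.27542210e+00, -1.46032141e-01]), 'qvel': array([ 0.00077806, -0.00058076, -0.00248487,  0.00012331,  0.00024817,
        0.00055882]), 'joint_efforts': array([ 7.77697041e-04, -4.31467974e+01, -2.44354481e+01,  7.18527543e-02,
        5.37493068e-02, -1.04629132e-04]), 'tool_pos': array([0.21677828, 0.47805234, 0.40420567]), 'tool_rot': array([-3.14042581e+00, -1.72085190e-04,  2.71582715e+00]), 'contact_force': array([-0.72102287,  0.08989965,  0.14451236]), 'torque': array([ 0.05787429, -0.02119051, -0.06004724]), 'grip_force': 0.0, 'opening': 0.09147119353447085}
```

View pics/scene0.png

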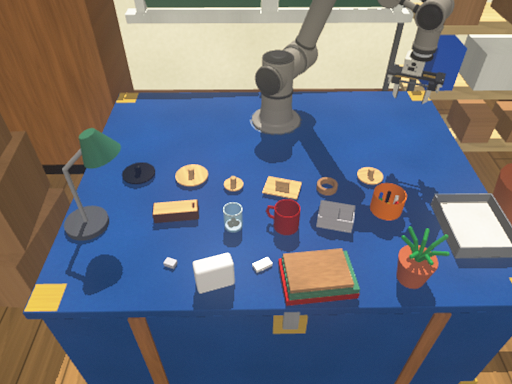

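View pics/side0.png

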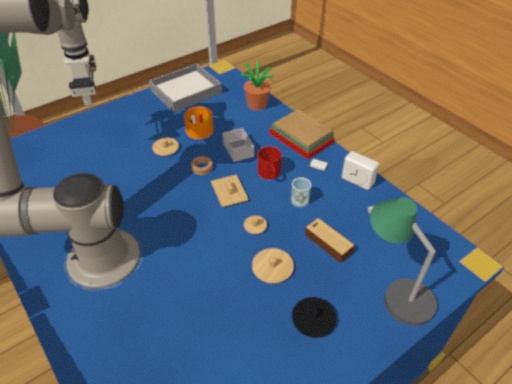

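The scene view shows these objects:
- **Lids:** large at (192,176), small at (233,185), oblong at (282,187) and medium at (370,176). The black look-alike is at (139,174).
- **Containers:** jar (233,217), mug (287,216), lunchbox (337,216) and tub (388,201).
- **Bystanders:** tape (327,186) and pencil box (176,211).

I'll check the sizes with depth and take one enlarged crop.

```bash
cat > m.py <<'E'
from h import *
from scipy.optimize import least_squares
def circ(p):
    f=lambda q:np.hypot(p[:,0]-q[0],p[:,1]-q[1])-q[2]
    r=least_squares(f,[*p.mean(0)[:2],.04],loss='soft_l1',f_scale=.002); return r.x
c=dict(np.load('pics/scene0.npz')); P=cloud(c); s=dict(np.load('pics/side0.npz')); S=cloud(s)
print('table z',np.nanmedian(P[140:160,150:250,2]),np.nanmedian(S[200:230,80:130,2]))
seeds=dict(large=(192,180,.009,.022),small=(233,187,.009,.022),medium=(370,179,.009,.022),oblong=(272,186,.009,.022),black=(139,176,.009,.022),
 jar=(233,217,.07,.09),mug=(287,212,.075,.095),tub=(388,197,.065,.085),box=(337,212,.042,.058),tape=(327,188,.018,.03),pencil=(176,210,.033,.047))
for n,(u,v,lo,hi) in seeds.items():
    loc=np.nanmedian(P[v-4:v+5,u-4:u+5].reshape(-1,3),0)[:2]
    for nm,Q in(('scene',P),('side',S)):
        q=Q.reshape(-1,3); 
        for k in range(3):
            ok=(q[:,2]>lo)&(q[:,2]<hi)&(np.hypot(*(q[:,:2]-loc).T)<.085)
            if ok.sum()<8: break
            t=q[ok]; (cx,cy),(w,h),a=cv2.minAreaRect((t[:,:2]*1000).astype(np.float32)); loc=np.array([cx,cy])/1000
        if ok.sum()<8: print(n,nm,'few');continue
        k=(q[:,2]>.038)&(q[:,2]<.056)&(np.hypot(*(q[:,:2]-loc).T)<.032)
        print(n,nm,ok.sum(),'rect',round(cx),round(cy),round(w),round(h),round(a),'circle',np.round(circ(t)*1000) if n in('jar','mug','tub') else '','knob',k.sum(),np.round(q[k].mean(0)*1000) if k.any() else '', 'ztop',np.round(np.median(t[:,2])*1000,1))
E
python3 m.py
python3 -c "
import cv2
a=cv2.imread('pics/scene0.png')[150:250,110:430];cv2.imwrite('pics/crop1.png',cv2.resize(a,None,fx=2.5,fy=2.5,interpolation=2))"
```

```text
table z 0.0022722202769198674 0.23771800521353537
large scene 508 rect 384 -336 124 119 6 circle  knob 27 [ 389. -335.   45.] ztop 17.4
large side 1037 rect 387 -336 120 121 3 circle  knob 43 [ 386. -338.   44.] ztop 15.2
small scene 178 rect 440 -179 70 70 89 circle  knob 28 [ 441. -178.   46.] ztop 17.5
small side 259 rect 439 -179 69 71 8 circle  knob 36 [ 438. -181.   44.] ztop 15.3
medium scene 296 rect 399 318 94 125 1 circle  knob 28 [401. 330.  46.] ztop 17.4
medium side 300 rect 399 331 100 93 70 circle  knob 23 [398. 327.  45.] ztop 14.5
oblong scene 520 rect 458 -1 128 102 73 circle  knob 58 [462.  -1.  45.] ztop 17.6
oblong side 643 rect 460 -1 135 92 73 circle  knob 48 [459.  -3.  44.] ztop 15.0
black scene 501 rect 371 -536 122 119 47 circle  knob 26 [ 373. -535.   47.] ztop 17.8
black side 1364 rect 372 -537 122 120 3 circle  knob 51 [ 371. -538.   45.] ztop 15.3
jar scene 128 rect 631 -173 62 63 80 circle [ 632. -173.   29.] knob 124 [ 635. -173.   47.] ztop 79.0
jar side 104 rect 632 -174 65 60 50 circle [ 632. -174.   29.] knob 111 [ 632. -174.   48.] ztop 77.2
mug scene 192 rect 635 2 86 82 5 circle [636.   2.  40.] knob 0  ztop 82.6
mug side 142 rect 635 0 92 82 33 circle [636.   0.  40.] knob 0  ztop 81.4
tub scene 219 rect 562 353 105 112 73 circle [563. 353.  52.] knob 41 [550. 358.  48.] ztop 72.2
tub side 143 rect 563 352 109 113 13 circle [562. 352.  52.] knob 31 [570. 363.  48.] ztop 70.4
box scene 222 rect 616 168 115 87 76 circle  knob 2 [621. 178.  38.] ztop 48.9
box side 139 rect 619 168 126 83 76 circle  knob 1 [626. 170.  40.] ztop 47.1
tape scene 172 rect 455 161 75 75 53 circle  knob 0  ztop 24.9
tape side 150 rect 453 161 75 75 21 circle  knob 0  ztop 22.3
pencil scene 616 rect 583 -368 65 150 6 circle  knob 196 [ 583. -368.   43.] ztop 42.3
pencil side 786 rect 582 -369 66 152 6 circle  knob 216 [ 581. -370.   41.] ztop 40.3
```

View pics/crop1.png

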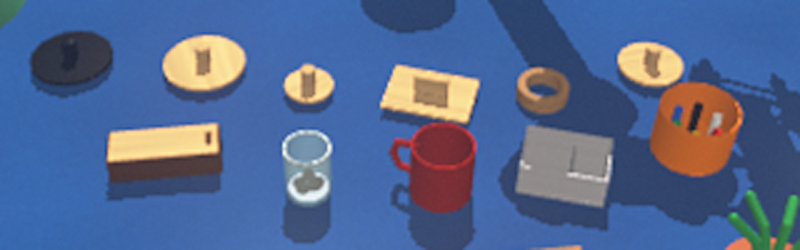

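The crop confirms which object is which. The lid flanges measure 120, 70 and 94 mm plus the oblong, all matching the description. The black 122 mm look-alike on the far left isn't meant. I'll start with the medium lid, knob at about (400,329).

arm_command(xyz=[[37, -30, 0], [37, -30, 0], [37, -30, 0], [36, -29, 0], [36, -29, 0], [0, 0, -40], [0, 0, -40], [0, 0, -40], [0, 0, 0], [0, 0, 0]], spin=[0, 0, 0, 0, 0, 0, 0, 0, 0, 0], jaw=1, squeeze=20)

```text
time: 1.15
tool_pos: [0.4, 0.3303, 0.2851]
tool_rot: [-3.141, -0.001, 2.716]
contact_force: [1.5, -0.9, 0.8]
opening: 0.0916
grip_force: 0.0
```

```bash
cat > ang.py <<'E'
from h import *
for f in('scene0','side0'):
    q=cloud(dict(np.load(f'pics/{f}.npz'))).reshape(-1,3)
    for n,c,lo,hi,r in(('oblflange',(.459,-.002),.009,.022,.082),('handle',(.460,-.002),.036,.056,.04),('box',(.617,.168),.042,.058,.085)):
        t=q[(q[:,2]>lo)&(q[:,2]<hi)&(np.hypot(*(q[:,:2]-c).T)<r)][:,:2]*1000
        g=np.unique(np.round(t/3)*3,axis=0)  # even out density
        g=t if n=='handle' else g
        m=g.mean(0); w,v=np.linalg.eigh(np.cov(g.T)); a=np.degrees(np.arctan2(v[1,1],v[0,1]))%180
        # best-fitting rectangle orientation from percentile extents
        best=min(((lambda e:e[0]*e[1])([np.ptp(np.percentile(t@d,[2,98])) for d in (np.array([np.cos(b),np.sin(b)]),np.array([-np.sin(b),np.cos(b)]))]),np.degrees(b)) for b in np.radians(np.arange(50,130,1)))
        print(f,n,len(t),m.round(),'pca',a.round(1),'minrect',best[1])
E
python3 ang.py
```

```text
scene0 oblflange 520 [465.  -2.] pca 77.3 minrect 72.0
scene0 handle 63 [462.  -1.] pca 74.1 minrect 74.0
scene0 box 222 [620. 172.] pca 92.2 minrect 75.0
side0 oblflange 643 [458.  -7.] pca 71.8 minrect 74.0
side0 handle 52 [459.  -4.] pca 73.7 minrect 73.0
side0 box 139 [619. 167.] pca 71.6 minrect 75.0
```

arm_command(xyz=[[0, 0, -30], [0, 0, -30], [0, 0, -20], [0, 0, -8], [0, 0, 0]], spin=[0, 0, 0, 0, 0])

```text
time: 1.65
tool_pos: [0.4003, 0.3306, 0.1977]
tool_rot: [3.14, 0.001, 2.716]
contact_force: [-0.0, -0.5, 0.1]
opening: 0.0917
grip_force: 0.0
```

arm_command(xyz=[[0, 0, 0], [0, 0, 0], [0, 0, 0], [0, 0, 0], [0, 0, 0], [0, 0, 0], [0, 0, 0], [0, 0, 0]], spin=[0, 0, 0, 0, 0, 0, 0, 0], jaw=-1, squeeze=20)

```text
time: 2.45
tool_pos: [0.3998, 0.3301, 0.1967]
tool_rot: [3.142, -0.0, 2.716]
contact_force: [-0.7, -1.1, -0.3]
opening: 0.0326
grip_force: 0.0
```

arm_command(xyz=[[0, 0, 0], [0, 0, 0], [0, 0, 0], [0, 0, 0], [0, 0, 0], [0, 0, 10], [0, 0, 30], [0, 0, 40], [0, 0, 40], [0, 0, 30], [0, 0, 0]], spin=[0, 0, 0, 0, 0, 0, 0, 0, 0, 0, 0])

```text
time: 3.55
tool_pos: [0.4004, 0.3305, 0.3518]
tool_rot: [3.134, 0.005, 2.716]
contact_force: [-1.1, 0.6, -1.2]
opening: 0.0215
grip_force: 20.0
```

arm_command(xyz=[[12, -16, 0], [24, -34, 0], [24, -34, 0], [24, -34, 0], [24, -34, 0], [24, -34, 0], [24, -34, 0], [24, -34, 0], [24, -34, 0], [22, -29, 0], [10, -12, 0], [0, 0, 0], [0, 0, 0]], spin=[0, 0, 0, 0, 0, 0, 0, 0, 0, 0, 0, 0, 0])

```text
time: 4.85
tool_pos: [0.6353, 0.0013, 0.3458]
tool_rot: [-3.141, -0.002, 2.715]
contact_force: [-0.5, 0.1, -1.7]
opening: 0.0212
grip_force: 20.0
```

```bash
python3 -c "
from h import *
a=snap('scene','s1')['img'][120:280,200:440]; b=snap('side','sd1')['img'][100:260,200:440]
print(observe()['opening'],observe()['grip_force'])
cv2.imwrite('pics/v1.png',cv2.resize(np.vstack([a,b])[:,:,::-1],None,fx=1.8,fy=1.8))"
```

```text
0.02139337556308054 19.999967515468597
```

View pics/v1.png

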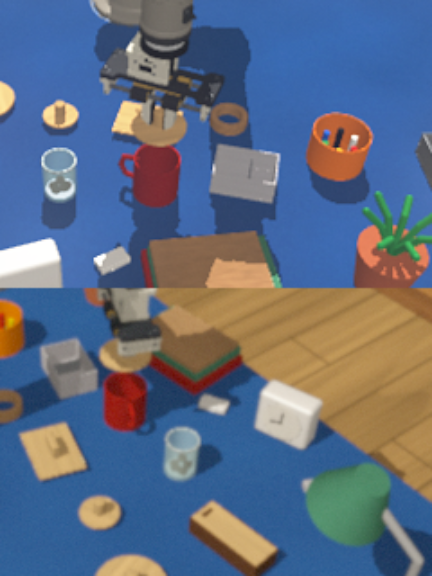

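The lid is held level above the mug. I'll check its centre against the mug's.

```bash
cat > chk.py <<'E'
from h import *
import sys
# usage: chk.py fileprefix cx cy zlo zhi r (mm)
_,f,cx,cy,lo,hi,r=sys.argv; cx,cy,lo,hi,r=map(float,(cx,cy,lo,hi,r))
for n in('scene','side'):
    q=cloud(snap(n,f+n)).reshape(-1,3)*1000
    t=q[(q[:,2]>lo)&(q[:,2]<hi)&(np.hypot(q[:,0]-cx,q[:,1]-cy)<r)]
    if len(t)<8: print(n,'few');continue
    (x,y),R=cv2.minEnclosingCircle(t[:,:2].astype(np.float32)); rc=cv2.minAreaRect(t[:,:2].astype(np.float32))
    print(n,len(t),'circle',round(x,1),round(y,1),round(R,1),'rect',np.round(rc[0],1),np.round(rc[1],1),round(rc[2],1),'z',np.round(np.percentile(t[:,2],[10,50,90]),1))
E
python3 chk.py a 635 1 155 175 70
```

```text
scene 374 circle 632.0 -0.2 51.1 rect [634.8   1.3] [95.2 93.7] 55.4 z [164.5 167.2 169.5]
side 297 circle 632.1 0.8 49.2 rect [623.   -2.9] [78.3 96. ] 20.6 z [161.9 165.  167.6]
```

arm_command(xyz=[[1, 0, -25], [0, 0, -25], [0, 0, -12], [0, 0, -6], [0, 0, -4], [0, 0, -2], [0, 0, 0], [0, 0, 0]], spin=[0, 0, 0, 0, 0, 0, 0, 0])

```text
time: 5.85
tool_pos: [0.637, 0.0011, 0.2735]
tool_rot: [3.141, 0.001, 2.716]
contact_force: [-1.1, 0.3, -0.1]
opening: 0.0211
grip_force: 20.0
```

arm_command(xyz=[[0, 0, -1], [0, 0, -1], [0, 0, 0], [0, 0, 0]], spin=[0, 0, 0, 0])

```text
time: 6.25
tool_pos: [0.6369, 0.0011, 0.2717]
tool_rot: [3.141, 0.001, 2.716]
contact_force: [-0.5, 0.2, 5.4]
opening: 0.0215
grip_force: 20.0
```

arm_command(xyz=[[0, 0, 0], [0, 0, 0], [0, 0, 0], [0, 0, 0], [0, 0, 0], [0, 0, 0], [0, 0, 20], [0, 0, 40], [0, 0, 40], [0, 0, 0]], spin=[0, 0, 0, 0, 0, 0, 0, 0, 0, 0], jaw=1)

```text
time: 7.25
tool_pos: [0.6377, 0.0011, 0.3773]
tool_rot: [3.138, 0.011, 2.716]
contact_force: [0.3, 0.0, -0.0]
opening: 0.0915
grip_force: 0.0
```

arm_command(xyz=[[-12, -11, 0], [-24, -22, 0], [-24, -22, 0], [-24, -22, 0], [-24, -22, 0], [-24, -22, 0], [-24, -22, 0], [-24, -22, 0], [-17, -15, 0], [0, 0, 0], [0, 0, 0]], spin=[0, 0, 0, 0, 0, 0, 0, 0, 0, 0, 0])

```text
time: 8.35
tool_pos: [0.4398, -0.179, 0.3706]
tool_rot: [3.141, 0.0, 2.714]
contact_force: [0.0, -0.3, -0.3]
opening: 0.0914
grip_force: 0.0
```

```bash
python3 chk.py b 636 1 85 96 65;python3 -c "
from h import *
a=cv2.imread('pics/bscene.png')[140:260,200:420];b=cv2.imread('pics/bside.png')[110:230,200:420]
cv2.imwrite('pics/v2.png',cv2.resize(np.vstack([a,b]),None,fx=2,fy=2))"
```

```text
scene 449 circle 634.6 1.1 49.8 rect [6.352e+02 5.000e-01] [94.1 96.5] 69.8 z [89.7 92.1 94.6]
side 185 circle 643.2 -5.3 50.5 rect [653.2 -15.6] [99.8 47.8] 45.6 z [86.8 90.2 93.6]
```

View pics/v2.png

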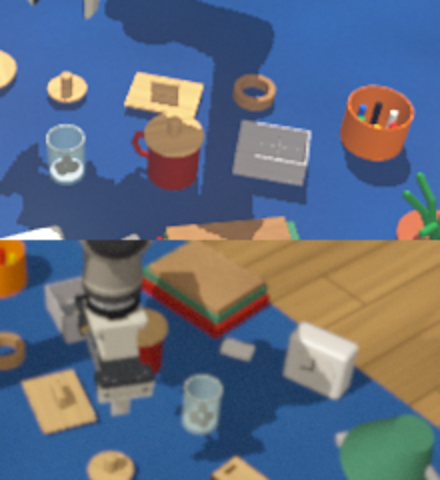

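The mug lid sits flat: its flange top is at about 91 mm, as expected. Next is the small lid.

arm_command(xyz=[[0, 0, -40], [0, 0, -40], [0, 0, -40], [0, 0, -30], [0, 0, -15], [0, 0, -8], [0, 0, 0]], spin=[0, 0, 0, 0, 0, 0, 0])

```text
time: 9.15
tool_pos: [0.4402, -0.1783, 0.1969]
tool_rot: [3.141, -0.002, 2.717]
contact_force: [0.6, -0.3, 1.3]
opening: 0.0916
grip_force: 0.0
```

arm_command(xyz=[[0, 0, 0], [0, 0, 0], [0, 0, 0], [0, 0, 0], [0, 0, 0], [0, 0, 0], [0, 0, 0], [0, 0, 0], [0, 0, 0], [0, 0, 0], [0, 0, 0], [0, 0, 0], [0, 0, 10], [0, 0, 30], [0, 0, 40], [0, 0, 40], [0, 0, 20], [0, 0, 0]], spin=[0, 0, 0, 0, 0, 0, 0, 0, 0, 0, 0, 0, 0, 0, 0, 0, 0, 0], jaw=-1)

```text
time: 10.95
tool_pos: [0.4403, -0.1791, 0.3414]
tool_rot: [-3.141, 0.007, 2.716]
contact_force: [0.3, -0.2, -1.3]
opening: 0.0212
grip_force: 20.0
```

arm_command(xyz=[[16, 0, 0], [32, 1, 0], [32, 1, 0], [32, 1, 0], [32, 1, 0], [32, 1, 0], [16, 0, 0], [0, 0, 0], [0, 0, 0]], spin=[0, 0, 0, 0, 0, 0, 0, 0, 0])

```text
time: 11.85
tool_pos: [0.6313, -0.1737, 0.3362]
tool_rot: [-3.141, -0.003, 2.716]
contact_force: [-0.1, 0.6, -0.5]
opening: 0.0212
grip_force: 20.0
```

```bash
python3 chk.py c 632 -174 140 172 60
```

```text
scene 218 circle 631.8 -173.7 35.5 rect [ 639.  -172.2] [51.3 68.8] 5.8 z [153.6 156.3 166.4]
side 178 circle 629.7 -174.8 39.2 rect [ 616.8 -177.5] [51.1 76.2] 8.9 z [150.3 154.  157.2]
```

arm_command(xyz=[[1, 0, -25], [0, 0, -20], [0, 0, -12], [0, 0, -6], [0, 0, -4], [0, 0, -2], [0, 0, 0], [0, 0, 0]], spin=[0, 0, 0, 0, 0, 0, 0, 0])

```text
time: 12.75
tool_pos: [0.633, -0.1739, 0.2694]
tool_rot: [3.141, 0.001, 2.716]
contact_force: [-0.1, -0.1, -0.4]
opening: 0.0217
grip_force: 20.0
```

arm_command(xyz=[[0, 0, 0], [0, 0, 0], [0, 0, 0], [0, 0, 0], [0, 0, 0], [0, 0, 0], [0, 0, 20], [0, 0, 40], [0, 0, 40], [0, 0, 0]], spin=[0, 0, 0, 0, 0, 0, 0, 0, 0, 0], jaw=1)

```text
time: 13.75
tool_pos: [0.6336, -0.1741, 0.3756]
tool_rot: [3.141, 0.012, 2.716]
contact_force: [0.7, -0.5, 0.4]
opening: 0.0915
grip_force: 0.0
```

arm_command(xyz=[[-12, 12, 0], [-17, 17, 0], [-17, 17, 0], [-17, 17, 0], [-17, 17, 0], [-17, 17, 0], [-17, 17, 0], [-17, 17, 0], [-17, 17, 0], [-17, 17, 0], [-7, 7, 0], [0, 0, 0], [0, 0, 0]], spin=[-2, -8, -8, -8, -8, -8, -8, -8, -8, -8, -8, 0, 0])

```text
time: 15.05
tool_pos: [0.461, -0.002, 0.3688]
tool_rot: [3.141, 0.0, 1.289]
contact_force: [0.0, -0.0, -0.9]
opening: 0.092
grip_force: 0.0
```

```bash
python3 chk.py d 632 -174 80 91 55;python3 -c "
from h import *
a=cv2.imread('pics/dscene.png')[140:260,140:360];b=cv2.imread('pics/dside.png')[110:230,200:420]
print(observe()['qpos'])
cv2.imwrite('pics/v3.png',cv2.resize(np.vstack([a,b]),None,fx=2,fy=2))"
```

```text
scene 232 circle 630.6 -172.5 37.7 rect [ 633.3 -174. ] [69.7 69.8] 12.0 z [84.4 87.1 89.5]
side 227 circle 631.6 -174.3 38.0 rect [ 629.5 -177.3] [68.8 70.5] 41.0 z [82.3 85.1 88.3]
[-1.71345445e-01  2.61509551e-01  1.74744448e+00 -1.77380064e-04
  1.13226454e+00  1.12523100e-01]
```

View pics/v3.png

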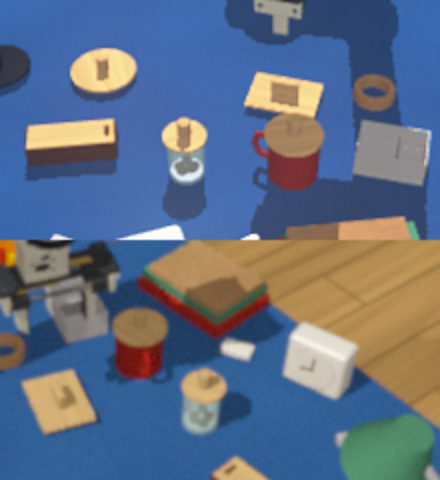

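The jar lid is seated, with its flange top at about 86 mm. Next is the oblong lid.

arm_command(xyz=[[-1, 0, -40], [0, 0, -40], [0, 0, -40], [0, 0, -30], [0, 0, -14], [0, 0, -8], [0, 0, 0]], spin=[0, 0, 0, 0, 0, 0, 0])

```text
time: 15.85
tool_pos: [0.46, -0.0022, 0.1959]
tool_rot: [-3.14, 0.0, 1.285]
contact_force: [-0.3, -0.4, -1.2]
opening: 0.0917
grip_force: 0.0
```

arm_command(xyz=[[0, 0, 0], [0, 0, 0], [0, 0, 0], [0, 0, 0], [0, 0, 0], [0, 0, 0], [0, 0, 0], [0, 0, 0], [0, 0, 0], [0, 0, 0], [0, 0, 0], [0, 0, 0], [0, 0, 0], [0, 0, 10], [0, 0, 30], [0, 0, 40], [0, 0, 40], [0, 0, 20], [0, 0, 0]], spin=[0, 0, 0, 0, 0, 0, 0, 0, 0, 0, 0, 0, 0, 0, 0, 0, 0, 0, 0], jaw=-1, squeeze=25)

```text
time: 17.75
tool_pos: [0.4603, -0.0019, 0.3401]
tool_rot: [3.135, -0.001, 1.285]
contact_force: [0.4, -1.2, -1.9]
opening: 0.0137
grip_force: 25.0
```

arm_command(xyz=[[12, 12, 0], [24, 26, 0], [24, 26, 0], [24, 26, 0], [24, 26, 0], [24, 26, 0], [18, 20, 0], [8, 8, 0], [0, 0, 0], [0, 0, 0]], spin=[0, 0, 1, 0, 0, 0, 0, 0, 0, 0])

```text
time: 18.75
tool_pos: [0.6173, 0.1679, 0.3352]
tool_rot: [-3.139, 0.001, 1.302]
contact_force: [-0.4, 0.0, -0.3]
opening: 0.0142
grip_force: 25.0
```

```bash
python3 chk.py e 618 168 138 170 90
```

```text
scene 552 circle 615.8 170.0 76.5 rect [616.8 168.5] [127.9  96.9] 73.7 z [152.9 155.6 157.9]
side 453 circle 618.0 166.7 77.9 rect [616.8 164.6] [135.7  93.9] 74.9 z [150.6 154.2 157.8]
```

arm_command(xyz=[[1, 0, -30], [0, 0, -30], [0, 0, -20], [0, 0, -8], [0, 0, -4], [0, 0, -3], [0, 0, -2], [0, 0, -1], [0, 0, 0], [0, 0, 0]], spin=[0, 0, 0, 0, 0, 0, 0, 0, 0, 0])

```text
time: 19.85
tool_pos: [0.6189, 0.1682, 0.2392]
tool_rot: [3.141, -0.0, 1.302]
contact_force: [0.8, -0.5, -1.0]
opening: 0.0138
grip_force: 25.0
```

arm_command(xyz=[[0, 0, -1], [0, 0, -1], [0, 0, 0], [0, 0, 0]], spin=[0, 0, 0, 0])

```text
time: 20.25
tool_pos: [0.6189, 0.1682, 0.2368]
tool_rot: [3.141, -0.0, 1.302]
contact_force: [0.0, -0.6, -0.6]
opening: 0.014
grip_force: 25.0
```

arm_command(xyz=[[0, 0, 0], [0, 0, 0], [0, 0, 0], [0, 0, 0], [0, 0, 0], [0, 0, 0], [0, 0, 20], [0, 0, 40], [0, 0, 40], [0, 0, 30], [0, 0, 0]], spin=[0, 0, 0, 0, 0, 0, 0, 0, 0, 0, 0], jaw=1)

```text
time: 21.35
tool_pos: [0.6195, 0.1683, 0.3723]
tool_rot: [3.132, -0.004, 1.302]
contact_force: [0.0, -0.0, -1.0]
opening: 0.0912
grip_force: 0.0
```

arm_command(xyz=[[-8, -17, 0], [-16, -36, 0], [-16, -36, 0], [-16, -36, 0], [-16, -36, 0], [-16, -36, 0], [-16, -36, 0], [-16, -36, 0], [-16, -36, 0], [-16, -36, 0], [-16, -36, 0], [-16, -36, 0], [-16, -36, 0], [-16, -36, 0], [-16, -36, 0], [0, 0, 0], [0, 0, 0]], spin=[0, 0, 0, 0, 0, 0, 0, 0, 0, 0, 0, 0, 0, 0, 0, 0, 0])

```text
time: 23.05
tool_pos: [0.3863, -0.3532, 0.3658]
tool_rot: [-3.14, -0.001, 1.3]
contact_force: [-0.5, 0.8, -0.4]
opening: 0.0915
grip_force: 0.0
```

```bash
python3 chk.py f 618 168 48 63 90;python3 -c "
from h import *
a=cv2.imread('pics/fscene.png')[140:260,140:420];b=cv2.imread('pics/fside.png')[90:240,180:460]
cv2.imwrite('pics/v4.png',cv2.resize(np.vstack([a,b]),None,fx=2,fy=2))"
```

```text
scene 685 circle 616.6 169.4 76.7 rect [618.  168.4] [127.6  99.9] 76.5 z [54.3 57.5 59.9]
side 257 circle 620.5 167.9 78.4 rect [619.1 166.8] [134.2  93.6] 74.3 z [51.1 55.1 58.7]
```

View pics/v4.png

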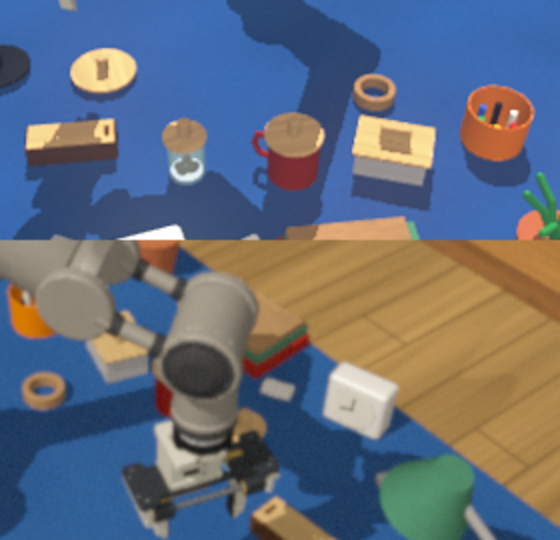

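The lunchbox lid is seated, with its flange top at about 56 mm. The large lid goes last; first I correct y by +17.

arm_command(xyz=[[1, 17, 0], [0, 0, -40], [0, 0, -40], [0, 0, -40], [0, 0, -30], [0, 0, -12], [0, 0, -7], [0, 0, 0]], spin=[0, 0, 0, 0, 0, 0, 0, 0])

```text
time: 23.95
tool_pos: [0.3883, -0.3353, 0.1981]
tool_rot: [3.141, 0.0, 1.303]
contact_force: [0.2, -0.5, 0.1]
opening: 0.0915
grip_force: 0.0
```

arm_command(xyz=[[0, 0, 0], [0, 0, 0], [0, 0, 0], [0, 0, 0], [0, 0, 0], [0, 0, 0], [0, 0, 0], [0, 0, 0], [0, 0, 0], [0, 0, 0], [0, 0, 0], [0, 0, 0], [0, 0, 0], [0, 0, 10], [0, 0, 30], [0, 0, 40], [0, 0, 40], [0, 0, 40], [0, 0, 0]], spin=[0, 0, 0, 0, 0, 0, 0, 0, 0, 0, 0, 0, 0, 0, 0, 0, 0, 0, 0], jaw=-1)

```text
time: 25.85
tool_pos: [0.3885, -0.3365, 0.3639]
tool_rot: [3.132, 0.006, 1.302]
contact_force: [0.2, 0.5, -1.0]
opening: 0.0213
grip_force: 25.0
```

arm_command(xyz=[[5, 19, 0], [9, 35, 0], [9, 35, 0], [9, 35, 0], [9, 35, 0], [9, 35, 0], [9, 35, 0], [9, 35, 0], [9, 35, 0], [9, 35, 0], [9, 35, 0], [9, 35, 0], [9, 35, 0], [9, 35, 0], [9, 35, 0], [9, 35, 0], [9, 35, 0], [9, 35, 0], [9, 35, 0], [8, 39, 0]], spin=[0, 0, 0, 0, 0, 0, 0, 0, 0, 0, 0, 0, 0, 0, 0, 0, 0, 0, 0, 0])

```text
time: 27.85
tool_pos: [0.5629, 0.3532, 0.3572]
tool_rot: [-3.141, 0.001, 1.302]
contact_force: [1.7, 0.3, -1.1]
opening: 0.0213
grip_force: 25.0
```

arm_command(xyz=[[0, 0, 0], [0, 0, 0]], spin=[0, 0])

```text
time: 28.05
tool_pos: [0.5624, 0.3528, 0.3565]
tool_rot: [-3.14, 0.002, 1.304]
contact_force: [0.4, -0.7, -1.7]
opening: 0.0212
grip_force: 25.0
```

```bash
python3 chk.py g 562 352 155 185 90
```

```text
scene 527 circle 561.1 351.7 63.4 rect [569.2 344.1] [123.6 103.4] 41.9 z [173.4 176.  178.5]
side 413 circle 560.4 349.2 65.6 rect [562.7 350.4] [123.6 122.6] 75.1 z [170.9 174.2 177.7]
```

arm_command(xyz=[[1, 1, -30], [0, 0, -30], [0, 0, -18], [0, 0, -7], [0, 0, -4], [0, 0, -3], [0, 0, -2], [0, 0, 0], [0, 0, 0]], spin=[0, 0, 0, 0, 0, 0, 0, 0, 0])

```text
time: 29.05
tool_pos: [0.5639, 0.3532, 0.2644]
tool_rot: [3.141, -0.001, 1.302]
contact_force: [1.0, -0.9, -1.9]
opening: 0.0215
grip_force: 25.0
```

arm_command(xyz=[[0, 0, 0], [0, 0, 0], [0, 0, 0], [0, 0, 0], [0, 0, 0], [0, 0, 0], [0, 0, 20], [0, 0, 40], [0, 0, 40], [0, 0, 40], [-30, 0, 0], [-40, 0, 0], [-40, 0, 0], [-30, 0, 0], [0, 0, 0], [0, 0, 0]], spin=[0, 0, 0, 0, 0, 0, 0, 0, 0, 0, 0, 0, 0, 0, 0, 0], jaw=1)

```text
time: 30.65
tool_pos: [0.4237, 0.3533, 0.4044]
tool_rot: [3.14, -0.001, 1.303]
contact_force: [0.1, -0.2, -0.1]
opening: 0.0918
grip_force: 0.0
```

```bash
python3 chk.py h 562 352 73 90 85; python3 -c "
from h import *
a=cv2.imread('pics/hscene.png')[140:270,130:430];b=cv2.imread('pics/hside.png')[80:230,130:430]
cv2.imwrite('pics/v5.png',cv2.resize(np.vstack([a,b]),None,fx=2,fy=2))
P=np.load('pics/scene0.npz');Q=np.load('pics/hscene.npz')
A,B=[cloud(dict(x)).reshape(-1,3)*1000 for x in(P,Q)]
for n,x,y,lo,hi,r in(('tape',454,161,18,30,50),('pencil',582,-368,33,47,90)):
    print(n,[q[(q[:,2]>lo)&(q[:,2]<hi)&(np.hypot(q[:,0]-x,q[:,1]-y)<r)].mean(0).round(1) for q in(A,B)])"
```

```text
scene 693 circle 562.8 353.7 64.9 rect [562.7 352.3] [120.2 122.8] 74.7 z [79.5 82.4 84.7]
side 464 circle 563.0 352.7 65.7 rect [563.6 354.5] [119.3 127.6] 1.1 z [75.9 79.9 83.6]
tape [array([455.8, 162.1,  24.5]), array([455.8, 162.7,  24.1])]
pencil [array([ 585. , -366.9,   41.9]), array([ 584.7, -367.3,   41.8])]
```

View pics/v5.png

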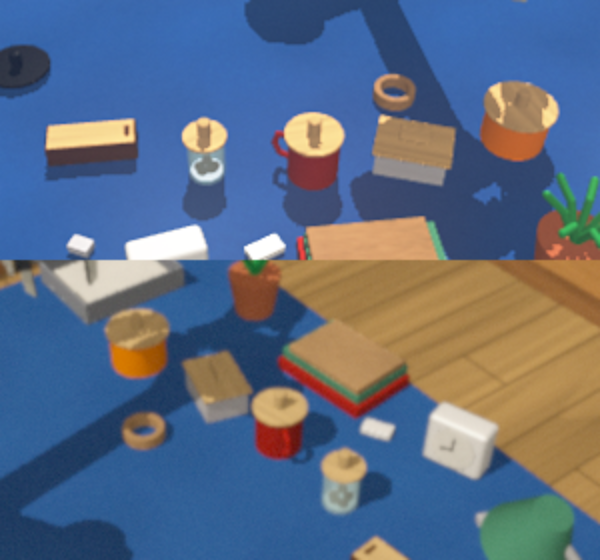

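All four lids are seated flat; the tub lid's flange top is at about 81 mm. The tape and pencil box haven't moved, and the gripper is open and clear of everything.

```bash
python3 -c "
from cell import *
print(hand_in())"
```

```text
the job is handed in; nothing more can be done
None
```

All four lids are seated flat on their containers by camera check, the tape and pencil box are unmoved, the gripper is clear, and the job is handed in at about 31 s; no verdict came back.

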